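# Pack the workholder clamp with spacers and hold it shut

## Robot

A 6-joint arm with a two-finger parallel gripper is mounted at the origin on the work surface; the furniture and walls round the work are solid. World frame = base frame: x ahead of the robot, y to its left, z up, the work surface at z = 0. Lengths are in m, angles in rad, forces in N, time in s.
With the tool pointing down it reaches from about 0.25 to 0.775 m from the base axis. Payload 4 kg.
Tool frame: the origin (TCP) lies at the very end of the fingers, on their centre line; the grasp point (between the pads) lies bot.tcp_to_grasp behind it (bot.tcp_to_grasp is the distance from the TCP to the grasp point, in m); z points along the fingers, y is the line along which they close (so a half turn about z gives the same grasp; the last joint's range is limited). The gripper opens to 94 mm and grips with 3 to 60 N. Pads are 16 mm wide; open, the fingers measure 119 mm over their backs; the gripper's body (75 mm by 177 mm) begins 78 mm behind the grasp point.
Start: joints at [-1.396, 0.087, 1.371, -0, 1.684, -0.103], TCP at [0.151, -0.529, 0.206] pointing down, gripper open.
Joint ranges: [-3.1, 3.1], [-0.76, 2.03], [0.27, 2.55], [-1.08, 4.22], [0.17, 2.65], [-2.57, 2.57]. Speed limits (rad/s): [2.79, 2.79, 3.14, 3.14, 3.14, 3.14].

## Interface

Orientations are given as a unit quaternion [x, y, z, w].
In Python, from rig import bot gives the robot as it stands. The module is installed in compiled form; this text tells all that it offers.
- The arm moves only by the tool jog_arm, never from a script. Its argument "deltas" is a list of rows, each a list of 7 numbers: the shift along the tool's x, y, z in cm, then the turn, a rotation vector about the tool's x, y, z in rad, then the closure, from 0 (fully open) to 1 (shut). In form: [[dx, dy, dz, wx, wy, wz, gripper], ...]. A call has 1 to 20 rows; each row is the pose to reach, as a shift and turn from the pose commanded when the call began, along the tool's axes at that moment; what a row does not reach only later rows make up. A row lasts 1/8 s, in which the tool goes at most 62.5 mm and 10.7 degrees, less where a joint would pass 70% of its speed; a pose out of reach is approached as far as the arm can. A call with a gripper value outside its range is refused whole. The fingers move at their own pace and stop on an object; the grip force is fixed at half the most. Time passes only in rows, so rows that repeat a pose let the fingers close. It gives the time, the measured TCP pose, the force, the opening and the grip force at its end, in the units of the state.
- bot.get_state(): the state, without advancing time (a new reading comes with each control period).
- bot.grab_frame(name): name is "scene" or "side" or "wrist"; returns the picture (384x512x3 uint8, blue, green, red); there is no depth.
- bot.get_calibration(name): a dict with "fx", "fy", "cx", "cy" (pixels), "pose" (4x4, takes a point from camera to world coordinates). Camera axes: x right, y down, z forward; pixel columns grow to the right and rows downward; lengths in m; the calibration is good to about 2 mm. The wrist camera is an equidistant fisheye: a pixel r from the principal point sees the ray r / f radians off the axis. A picture is of the moment at which its call begins: read the wrist's pose just before it. get_calibration takes no time and is no camera call; for the wrist camera it gives the pose at the moment of the call.
- bot.sign_off(): hands the job in; it is judged then, once.
The state is a dict: "time_s": time; "joint_pos": joint angles; "qd": joint speeds; "tau": joint torques, N m; "position": TCP position; "ee_rot": TCP orientation; "force": force on the tool from outside, world axes, zero at the start; "wrist_torque": the same for the moment, N m; "gripper_width": finger opening in m; "gripper_force": force on a finger pad.
Only numpy, scipy, OpenCV 4.12 (cv2) and the standard library are available. Lean on these libraries where they do the work, as an engineer would, in place of code of your own. Each camera call takes 0.05 s, during which the arm holds its last target. There are 200 camera calls.

## Task

Switch the station off by throwing the isolator lever fully over to its far side. Then stand spacers from the rack upright in the gap of the clamp fixture, one at a time, square and down on the base plate, until the jaw, pushed by its black sprung handle, comes up tight on the packing instead of running out of stroke (one or two spacers are needed, depending on where the rear stop is set). Finish while still holding the handle pushed with its spring partly pressed in, not bottomed, so that the stack stays clamped, and leave the other things on the bench where they are.

Things in the scene. Friction and masses are not known exactly. Their poses are not given: they have to be found in the camera images.
- fixture: Fixed clamp fixture, steel base plate 205 x 90 x 10 mm. Origin at bench level on its middle line, below the front face of the retracted jaw; +x is the closing direction. Plate from x = -104 to +100 mm, its top 10 mm above the bench. Two side rails, 60 mm apart inside, stand 8 mm above the plate. In order along +x: black handle, spring rod, jaw, gap, rear stop.
- jaw_face (a point): Middle of the front face (towards the gap) of the sliding jaw, moves with it. The face is a dark steel plate 4 x 54 x 25.5 mm on the jaw block; this point is 23 mm above the bench, jaw top 36 mm. Axes as the fixture's.
- jaw (a joint): Slide of the jaw towards the rear stop, m. 0 = retracted (a 1 to 2 N spring returns it when the handle is let go), 0.0205 = hard end of stroke. If it gets there when pushed, the gap is not yet filled and another spacer is needed; if it is stopped earlier, the packing is tight.
- spring_rod (a joint): How far the handle's spring is pressed in, m, 0 to 0.010 (bottomed). It stays 0 while the jaw moves freely (about 4 N starts it), then the push is 4 N + 1.2 N per mm, 16 N at the bottom. Partly pressed in means 0.002 to 0.0085.
- handle_mid (a point): Middle of the black upright handle plate on the end of the spring rod: 12 mm thick (x), 36 wide (y), from 14.5 to 64.5 mm above the bench. Push it along the fixture's +x; the face to push lies 6 mm from here on the -x side. Starts 86 mm from the fixture's origin along its -x, moves with jaw and spring. 40 mm between it and the jaw's back (30 when pressed in).
- rear_stop: Fixed dark steel block 30 x 54 x 26 mm on the base plate, top 36 mm above the bench. Origin at the foot of its front face (towards the jaw), midway across. Its x in the fixture's frame is the width of the empty gap, 23 to 54 mm.
- spacer_a_mid (a point): Centre (35 mm above the underside) of a loose upright aluminium spacer: block 18 mm thick (own x), 44 wide (y), 32 high, on it a centred tab 8 thick, 24 wide, rising to 70 mm above the underside. About 0.12 kg. Grip across the tab's 24 mm, 20 mm or more above this point, so that the fingertips clear shoulders, jaw and stop. At the start in the rack's slot nearer the robot (rack's -x).
- spacer_b_mid (a point): Centre (35 mm above the underside) of a loose upright aluminium spacer: block 18 mm thick (own x), 44 wide (y), 32 high, on it a centred tab 8 thick, 24 wide, rising to 70 mm above the underside. About 0.12 kg. Grip across the tab's 24 mm, 20 mm or more above this point, so that the fingertips clear shoulders, jaw and stop. At the start in the rack's slot farther from the robot (rack's +x).
- spacer_a: The same spacer as point spacer_a_mid; origin at the centre of its underside.
- spacer_b: The same spacer as point spacer_b_mid; origin at the centre of its underside.
- rack: Fixed grey tray 66 x 58 x 18 mm, walls and floor 4 mm thick, a divider makes two slots with middles at x = -15.5 and +15.5 mm. Origin at the centre of its underside. The spacers stand on its floor, their x axes along its x axis.
- isolator_base: Fixed grey isolator box 70 x 50 x 25 mm with the toggle lever. Origin at the centre of its underside. Its +x is the direction in which the lever is thrown to off. The pivot lies along its y axis, 22 mm above the origin.
- isolator (a joint): Toggle lever angle, rad: 0 = on, leaning 0.5 rad from vertical to the box's -x side (about towards the robot); 1.0 = off, leaning 0.5 rad to the +x side (end stop). Moves with about 1 N at the ball and stays where it is left. Counts as off over 0.85.
- isolator_tip (a point): Centre of the black ball, 26 mm across, on the end of the lever, 75 mm from the pivot; 88 mm above the bench at either end of its swing, 97 mm in the middle.
- gauge: Bystander: dial gauge 91 x 62 x 17 mm, lying; origin under its centre.
- setup_block: Bystander: small block with a pin, 28 x 40 x 32 mm; origin under its centre.
- jar_flux: Bystander: round jar 48 mm across, 50 mm high; origin under its centre.
- strip_carrier: Bystander: flat strip on a carrier 38 x 90 x 9 mm; origin under its centre.
Not all that is in view belongs to the job. What is shaped like the spacer_a but green is not meant. What is shaped like the spacer_b but purple is not meant.

How it is judged:
By the outcome, as a careful person would: the job done as asked, in the order asked, and still so for the second after the job is handed in, while the arm keeps its last pose, push and grip.
It also fails if it takes over 69 s, if anything falls off the work surface, if the arm or the gripper's body presses on something with over 40 N, if the wrist force passes 120 N, or if a joint passes its speed limit or range.

## Working session

There is one attempt and no reset: what is moved stays moved. The work goes in short steps, Python scripts to look and compute and a tool call to move; the robot and the scene stay as the last step left them, time stands still between calls to the robot, and variables do not carry over. Pictures are saved under pics/ and viewed, at most 10 in all, crops included, and the job is handed in when it is done.

Besides the shell and the picture viewer there is one more tool, called as name(argument=value, ...) on one line, values as JSON. jog_arm: Moves the arm, as the interface text tells. Its arguments: {"type":"object","properties":{"deltas":{"type":"array"}},"required":["deltas"]}

```bash
mkdir -p pics; python3 - <<'E'
from rig import bot
import cv2,numpy as np
s=bot.get_state();print(s['time_s'],s['position'],s['ee_rot'],bot.tcp_to_grasp)
for n in ("scene","side","wrist"):
    c=bot.get_calibration(n);print(n,c['fx'],c['fy'],c['cx'],c['cy'],np.round(c['pose'],4).tolist())
    cv2.imwrite(f"pics/{n}0.png",bot.grab_frame(n))
a=cv2.imread("pics/scene0.png");b=cv2.imread("pics/side0.png")
E
```

```text
0.0 [ 0.15072572 -0.52836029  0.20430875] [ 9.90370523e-01  1.38437640e-01 -4.42427071e-05 -1.11592037e-03] 0.0188
scene 460.2277934805613 460.2277934805613 255.31585835011649 186.8000507062737 [[-0.9621, -0.1635, 0.2181, 0.2568], [-0.2725, 0.6014, -0.7511, 0.6615], [-0.0084, -0.782, -0.6232, 0.7591], [0.0, 0.0, 0.0, 1.0]]
side 361.3400821264847 361.3400821264847 253.27588945439751 192.62688806091495 [[0.9091, -0.256, 0.3286, 0.2174], [-0.4165, -0.5479, 0.7254, -0.7754], [-0.0057, -0.7964, -0.6048, 0.6052], [0.0, 0.0, 0.0, 1.0]]
wrist 297.3186396354542 297.3186396354542 255.45740568942452 194.61100528669198 [[0.2742, -0.9337, -0.2302, 0.2161], [-0.9617, -0.2666, -0.0642, -0.5096], [-0.0014, 0.239, -0.971, 0.3831], [0.0, 0.0, 0.0, 1.0]]
```

View pics/scene0.png

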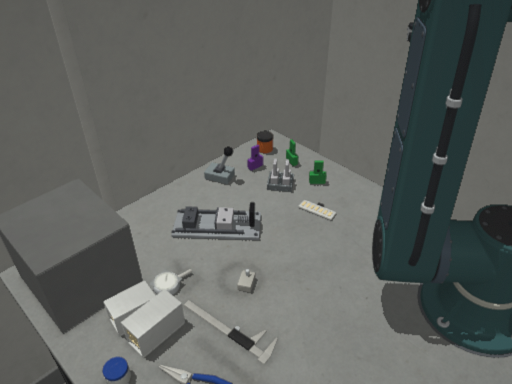

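View pics/side0.png

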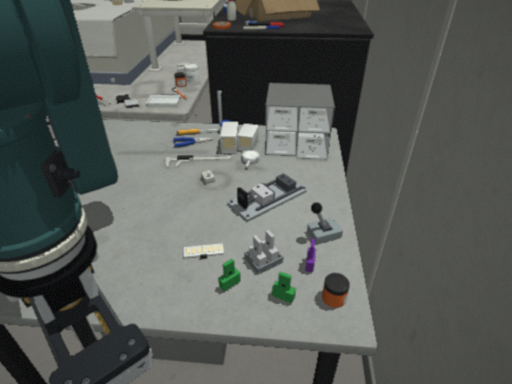

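The scene view shows the fixture (handle 252,214; jaw 225,217; stop 190,216), the isolator (ball 228,152), and the rack with grey spacers at (281,178). Green look-alikes stand at (292,155) and (318,175), and a purple one at (255,160). The side view has the fixture at 268,195, the ball at 317,208 and the rack at 264,252. The grey spacers in the rack fit the description. I'll confirm that in an enlarged crop.

```bash
python3 - <<'E'
import cv2,numpy as np
a=cv2.imread("pics/scene0.png")[140:245,165:305];b=cv2.imread("pics/side0.png")[170:275,225:365]
f=lambda i:cv2.resize(i,None,fx=5.6,fy=5.6,interpolation=cv2.INTER_CUBIC)
def grid(i,x0,y0):
    i=f(i)
    for x in range(0,140,20): cv2.putText(i,str(x0+x),(int(x*5.6),10),0,.4,(0,255,255),1);cv2.line(i,(int(x*5.6),12),(int(x*5.6),20),(0,255,255),1)
    for y in range(0,105,20): cv2.putText(i,str(y0+y),(0,int(y*5.6)+4),0,.4,(0,255,255),1)
    return i
cv2.imwrite("pics/c1.png",grid(a,165,140));cv2.imwrite("pics/c2.png",grid(b,225,170))
E
```

```text
(no output)
```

View pics/c1.png

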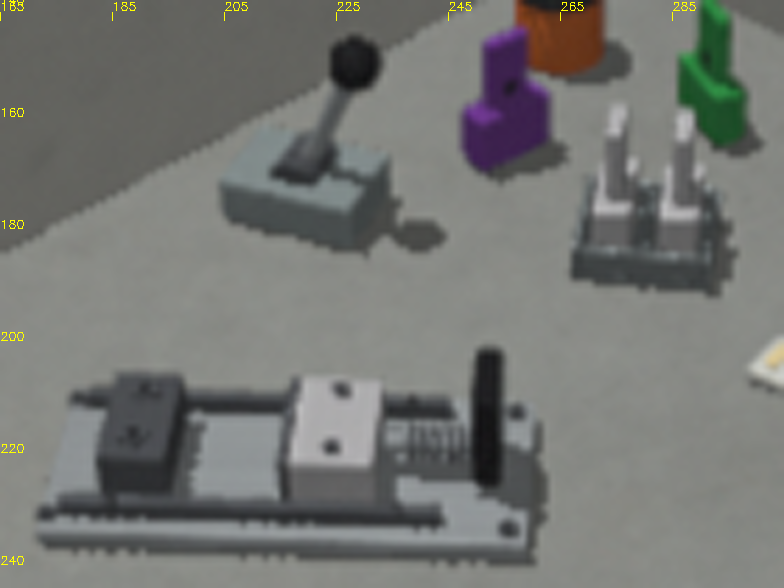

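View pics/c2.png

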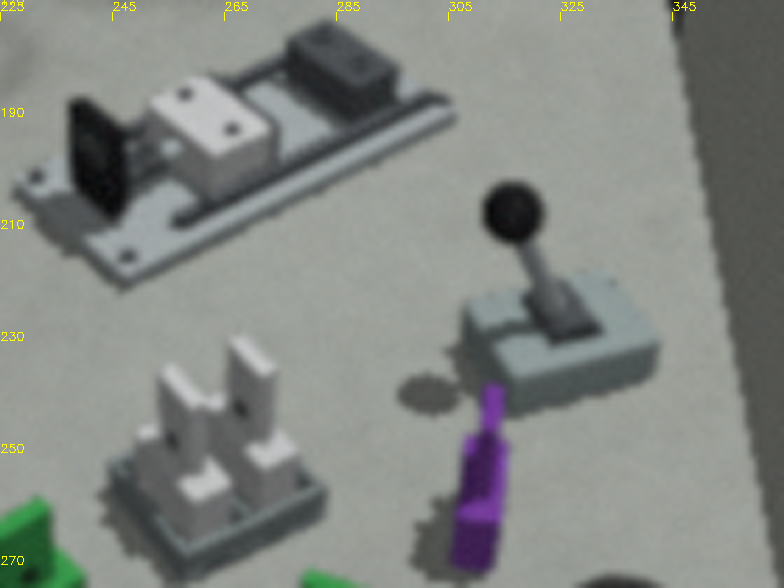

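The crops confirm that the two light-grey spacers in the rack (scene 275,165 / 287,165) are the ones meant; green and purple are excluded. The corners are readable, so I'll fit the poses from both views.

```bash
cat > fit.py <<'E'
from rig import bot
import numpy as np
from scipy.optimize import least_squares
C={n:bot.get_calibration(n) for n in("scene","side")}
O={"scene":(165,140),"side":(225,170)}
def proj(n,p):
    c=C[n];q=(np.asarray(p)-c['pose'][:3,3])@c['pose'][:3,:3]
    return np.array([c['fx']*q[0]/q[2]+c['cx'],c['fy']*q[1]/q[2]+c['cy']])
def px(n,u): return (np.array(u)+.5)/5.6-.5+O[n]
def fit(pts,x0):
    def r(v):
        o=[]
        for n,u,P in pts:
            P=np.array(P(v) if callable(P) else P)/1000
            c,s=np.cos(v[2]),np.sin(v[2])
            o+=list(proj(n,[v[0]+c*P[0]-s*P[1],v[1]+s*P[0]+c*P[1],P[2]])-px(n,u))
        return np.array(o)
    z=least_squares(r,x0,loss='soft_l1',x_scale=[.01,.01,.1]+[10]*(len(x0)-3));print(np.round(z.x,4),np.round(r(z.x).reshape(-1,2),1).tolist())
    return z.x
E
python3 - <<'E'
from fit import *
S,D="scene","side"
fx=[(S,(40,530),(100,45,10)),(S,(528,548),(-104,45,10)),(S,(540,420),(-104,-45,10)),
(D,(15,187),(-104,45,10)),(D,(123,283),(-104,-45,10)),(D,(455,113),(100,-45,10)),
(S,(302,377),(0,-27,36)),(S,(288,465),(0,27,36)),(D,(205,75),(0,27,36)),(D,(277,127),(0,-27,36)),
(D,(72,100),(-92,18,64.5)),(D,(111,138),(-92,-18,64.5)),
(S,(117,373),lambda v:(v[3]+30,-27,36)),(S,(185,375),lambda v:(v[3],-27,36)),(S,(170,465),lambda v:(v[3],27,36)),(S,(100,462),lambda v:(v[3]+30,27,36)),
(D,(288,40),lambda v:(v[3],27,36)),(D,(330,17),lambda v:(v[3]+30,27,36)),(D,(398,70),lambda v:(v[3]+30,-27,36)),(D,(350,97),lambda v:(v[3],-27,36))]
fit(fx,[.45,.0,.0,40])
rk=[(D,(186,387),(-15.5,0,74)),(D,(254,355),(15.5,0,74)),(S,(618,108),(15.5,0,74)),(S,(685,113),(-15.5,0,74)),
(D,(110,465),(-33,29,18)),(D,(183,548),(-33,-29,18)),(D,(327,490),(33,-29,18)),(S,(572,250),(33,29,18)),(S,(715,262),(-33,29,18))]
fit(rk,[.4,-.2,.0])
iso=[(D,(513,212),(-36,0,88)),(S,(355,63),(-36,0,88)),(S,(222,182),(35,25,25)),(S,(355,207),(-35,25,25)),(S,(390,155),(-35,-25,25)),(S,(260,125),(35,-25,25)),
(D,(463,305),(-35,25,25)),(D,(520,370),(-35,-25,25)),(D,(658,345),(35,-25,25)),(D,(612,275),(35,25,25))]
fit(iso,[.5,-.2,0])
E
```

```text
[ 0.571  -0.087   0.2261 46.4279] [[-0.2, -0.0], [0.6, -0.7], [0.0, -3.8], [-1.2, -1.4], [-0.1, -0.7], [-0.0, -0.6], [-1.2, -0.4], [-1.4, -0.7], [0.0, -0.5], [0.1, -0.3], [-2.5, 0.6], [-1.0, 0.7], [0.2, -0.5], [0.5, -0.6], [-0.3, -1.3], [-0.7, -1.1], [-1.7, -0.2], [-1.0, 0.1], [0.0, -0.5], [0.3, -1.4]]
[ 0.4628 -0.2845  0.1272] [[-0.5, 0.2], [-0.2, 0.4], [-0.2, 1.4], [-0.1, 1.5], [-0.7, -0.3], [0.4, 2.0], [0.3, -0.1], [-0.3, -0.5], [-0.6, -0.5]]
[ 0.6308 -0.2731 -0.099 ] [[-2.0, 2.3], [1.8, 1.0], [-1.4, -1.1], [-1.4, 0.1], [-0.0, -1.1], [-0.1, -1.0], [0.0, -0.5], [-0.6, 1.9], [1.9, -0.7], [-0.5, -1.5]]
```

```bash
cat > go.py <<'E'
from rig import bot
import numpy as np
from scipy.spatial.transform import Rotation as R
def delta(x,y,z,yaw,ref=None):
    s=bot.get_state();r=R.from_quat(s['ee_rot']);p=np.array(s['position'])
    T=R.from_euler('z',yaw)*R.from_euler('x',np.pi)
    return np.round(np.r_[r.inv().apply(np.array([x,y,z])-p)*100,(r.inv()*T).as_rotvec()],3).tolist()
def off(o,yaw,dx,dy): c,s=np.cos(yaw),np.sin(yaw);return o[0]+c*dx-s*dy,o[1]+s*dx+c*dy
E
python3 - <<'E'
from fit import *;from go import *
def tri(a,b):
    z=least_squares(lambda p:np.r_[proj("scene",p)-px("scene",a),proj("side",p)-px("side",b)],[.6,-.27,.09]);print(z.x,z.fun)
    return z.x
b=tri((355,63),(513,212))
pur=tri((505,35),(493,388));print('purple top',pur)
y=-.099
print(delta(*off(b,y,-.04,0),.2,y),delta(*off(b,y,-.04,0),.085,y))
E
```

```text
[ 0.59998996 -0.26846199  0.09157825] [-0.22617473 -0.17531203 -0.19574998  0.14899768]
[ 0.54926566 -0.33569637  0.07430779] [-0.91864269 -0.63150645 -0.70639459  0.48677552]
purple top [ 0.54926566 -0.33569637  0.07430779]
[46.615, -14.159, 0.489, -0.002, 0.0, 0.377] [46.613, -14.139, 11.989, -0.002, 0.0, 0.377]
```

jog_arm(deltas=[[6, -2, 0, 0, 0, 0.15, 1], [12, -4, 0, 0, 0, 0.3, 1], [18, -6, 0, 0, 0, 0.38, 1], [24, -7.5, 0, 0, 0, 0.38, 1], [30, -9.5, 0, 0, 0, 0.38, 1], [36, -11, 0.5, 0, 0, 0.38, 1], [42, -13, 0.5, 0, 0, 0.38, 1], [46.6, -14.1, 0.5, 0, 0, 0.38, 1], [46.6, -14.1, 6, 0, 0, 0.38, 1], [46.6, -14.1, 11.9, 0, 0, 0.38, 1], [46.6, -14.1, 11.9, 0, 0, 0.38, 1]])

```text
time_s: 1.52
position: [0.5558, -0.2626, 0.079]
ee_rot: [0.999, -0.051, -0.007, -0.004]
force: [0.6, 0.1, 0.5]
gripper_width: 0.0004
gripper_force: 0.0
```

jog_arm(deltas=[[1.5, 0, 0, 0, 0, 0, 1], [3, 0, 0, 0, 0, 0, 1], [4, 0, 0, 0, 0, 0, 1], [5, 0, 0, 0, 0, 0, 1], [6, 0, 0, 0, 0, 0, 1], [7, 0, 0, 0, 0, 0, 1], [8, 0, 0, 0, 0, 0, 1], [8.6, 0, 0, 0, 0, 0, 1], [8.6, 0, 0, 0, 0, 0, 1]])

```text
time_s: 2.65
position: [0.6447, -0.2739, 0.0856]
ee_rot: [0.999, -0.051, -0.002, -0.001]
force: [-4.3, 1.1, -0.4]
gripper_width: 0.0004
gripper_force: 2.2
```

jog_arm(deltas=[[0.3, 0, 0, 0, 0, 0, 1], [0.6, 0, 0, 0, 0, 0, 1], [0.6, 0, 0, 0, 0, 0, 1]])

```text
time_s: 3.02
position: [0.6453, -0.274, 0.0855]
ee_rot: [0.999, -0.052, -0.008, -0.001]
force: [-16.0, 2.4, 5.1]
gripper_width: 0.0005
gripper_force: 8.3
```

```bash
python3 - <<'E'
from go import *
y=.127
print(delta(*off((.4628,-.2845),y,-.05,0),.2,y))
E
```

```text
[-23.1, 4.043, -11.087, -0.004, 0.016, -0.23]
```

jog_arm(deltas=[[-1.5, 0, 0, 0, 0, 0, 1], [-4, 0, -4, 0, 0, 0, 0.7], [-9, 1.5, -8, 0, 0, -0.1, 0.5], [-14, 2.5, -11, 0, 0, -0.2, 0.5], [-19, 3.5, -11, 0, 0, -0.23, 0.5], [-23.7, 4, -11, 0, 0, -0.23, 0.5], [-23.7, 4, -11, 0, 0, -0.23, 0.5], [-23.7, 4, -11, 0, 0, -0.23, 0.5]])

```text
time_s: 4.03
position: [0.413, -0.2909, 0.1972]
ee_rot: [0.998, 0.064, 0.001, 0.001]
force: [-0.2, 0.1, -0.1]
gripper_width: 0.0469
gripper_force: 0.0
```

```bash
python3 - <<'E'
from go import *
import cv2
s=bot.get_state();c=bot.get_calibration("wrist");i=bot.grab_frame("wrist")
np.save("w1.npy",c['pose']);cv2.imwrite("pics/w1.png",i)
cv2.imwrite("pics/w1v.png",cv2.resize(i,(800,600)))
print(s['position'],s['ee_rot'],s['gripper_width'])
E
```

```text
[ 0.41300976 -0.29089693  0.19718807] [9.97961450e-01 6.38030316e-02 1.25596060e-03 7.34935251e-04] 0.04689753654309903
```

View pics/w1v.png

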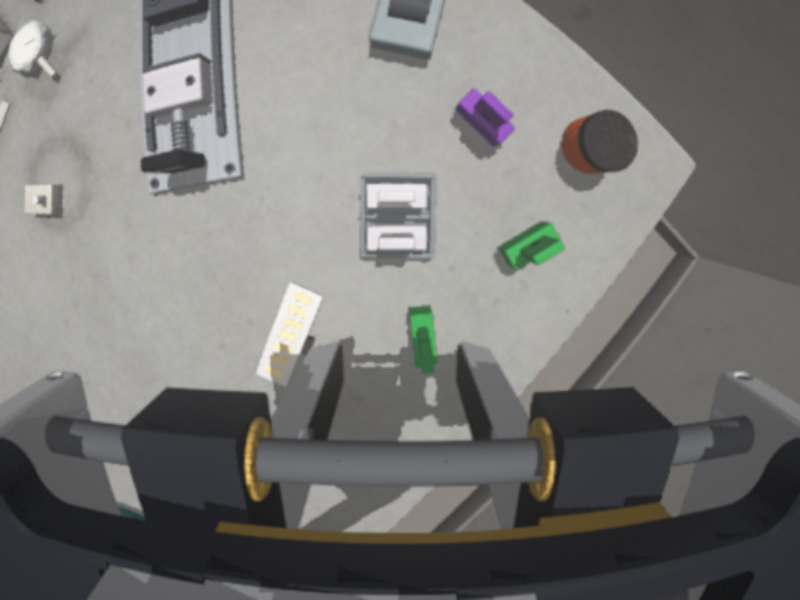

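The wrist view shows the rack (outer top corners 362,174 / 436,174 / 434,258 / 360,258), grey spacers in both slots, and the fixture at upper left with its near corners at 151,193 and 242,177. I'll refine the poses from this.

```bash
cat > wfit.py <<'E'
from go import *
from scipy.optimize import least_squares
def wproj(T,p):
    c=bot.get_calibration("wrist");q=(np.asarray(p)-T[:3,3])@T[:3,:3]
    rho=np.hypot(q[0],q[1]);k=c['fx']*np.arctan2(rho,q[2])/rho
    return np.array([k*q[0]+c['cx'],k*q[1]+c['cy']])
def wfit(T,pts,x0):
    def r(v):
        return np.concatenate([wproj(T,[*off(v,v[2],P[0]/1e3,P[1]/1e3),P[2]/1e3])-((np.array(u)+.5)/1.5625-.5) for u,P in [(u,P(v) if callable(P) else P) for u,P in pts]])
    z=least_squares(r,x0,loss='soft_l1',x_scale=[.01,.01,.1]+[10]*(len(x0)-3));print(np.round(z.x,4),np.round(r(z.x).reshape(-1,2),1).tolist());return z.x
E
python3 - <<'E'
from wfit import *
T=np.load("w1.npy")
rk=[((362,174),(33,29,18)),((436,174),(33,-29,18)),((434,258),(-33,-29,18)),((360,258),(-33,29,18))]
bl=lambda x:[]
wfit(T,rk,[.46,-.28,.12])
wfit(T,[((367,184),(24.5,22,36)),((428,184),(24.5,-22,36)),((428,208),(6.5,-22,36)),((367,209),(6.5,22,36))],[.46,-.28,.12])
wfit(T,[((366,226),(-6.5,22,36)),((428,225),(-6.5,-22,36)),((428,250),(-24.5,-22,36)),((367,251),(-24.5,22,36))],[.46,-.28,.12])
wfit(T,[((151,193),(-104,45,10)),((242,177),(-104,-45,10)),((143,70),(-4,27,36)),((203,57),(-4,-27,36))],[.57,-.087,.226])
E
```

```text
[ 0.4625 -0.2834  0.1147] [[-1.0, -0.6], [0.3, -0.0], [0.4, 0.6], [0.1, 0.0]]
[ 0.4625 -0.2833  0.1342] [[0.0, 0.1], [-0.1, -0.2], [-0.1, 0.2], [0.2, -0.2]]
[ 0.4627 -0.2827  0.1439] [[0.6, 0.2], [-0.6, 0.2], [-0.4, -0.2], [0.4, -0.2]]
[ 0.5733 -0.0891  0.2074] [[-1.6, -0.1], [0.4, -0.2], [0.8, 1.0], [-0.1, -0.4]]
```

```bash
python3 - <<'E'
from go import *
y=.13
o=off((.4626,-.2832),y,.0155,0)
print(o,delta(*o,.045,y))
E
```

```text
(np.float64(0.47796920935257925), np.float64(-0.28119067078939475)) [6.512, -0.141, 15.203, 0.001, -0.002, -0.002]
```

jog_arm(deltas=[[4, -0.1, 2, 0, 0, 0, 0.5], [6.5, -0.1, 6, 0, 0, 0, 0.5], [6.5, -0.1, 11, 0, 0, 0, 0.5], [6.5, -0.1, 14.2, 0, 0, 0, 0.5], [6.5, -0.1, 15.2, 0, 0, 0, 0.5], [6.5, -0.1, 15.2, 0, 0, 0, 0.5], [6.5, -0.1, 15.2, 0, 0, 0, 1], [6.5, -0.1, 15.2, 0, 0, 0, 1], [6.5, -0.1, 15.2, 0, 0, 0, 1], [6.5, -0.1, 15.2, 0, 0, 0, 1]])

```text
time_s: 5.32
position: [0.477, -0.2817, 0.0458]
ee_rot: [0.998, 0.064, 0.001, 0.001]
force: [0.1, 0.9, 3.8]
gripper_width: 0.0237
gripper_force: 30.0
```

```bash
python3 - <<'E'
from go import *
y=.215
print(delta(*off((.572,-.088),y,-.03,0),.19,y))
E
```

```text
[8.928, -17.715, -14.428, 0.002, -0.002, -0.087]
```

jog_arm(deltas=[[0, 0, -2, 0, 0, 0, 1], [0, 0, -5, 0, 0, 0, 1], [0, 0, -10, 0, 0, 0, 1], [2, -4, -14.4, 0, 0, -0.05, 1], [4, -9, -14.4, 0, 0, -0.09, 1], [7, -14, -14.4, 0, 0, -0.09, 1], [8.9, -17.7, -14.4, 0, 0, -0.09, 1], [8.9, -17.7, -14.4, 0, 0, -0.09, 1], [8.9, -17.7, -14.4, 0, 0, -0.09, 1]])

```text
time_s: 6.45
position: [0.5416, -0.0948, 0.1879]
ee_rot: [0.994, 0.109, -0.001, 0.0]
force: [-0.3, -0.6, -1.7]
gripper_width: 0.0239
gripper_force: 29.9
```

```bash
python3 - <<'E'
from go import *
import cv2
s=bot.get_state();c=bot.get_calibration("wrist");i=bot.grab_frame("wrist")
np.save("w2.npy",c['pose']);cv2.imwrite("pics/w2.png",i)
cv2.imwrite("pics/w2v.png",cv2.resize(i,(800,600),interpolation=cv2.INTER_CUBIC))
print(s['position'],s['ee_rot'],s['gripper_width'])
E
```

```text
[ 0.54157279 -0.09484181  0.18789936] [ 9.94078870e-01  1.08658537e-01 -6.65966576e-04  2.80137479e-04] 0.023933151105804556
```

View pics/w2v.png

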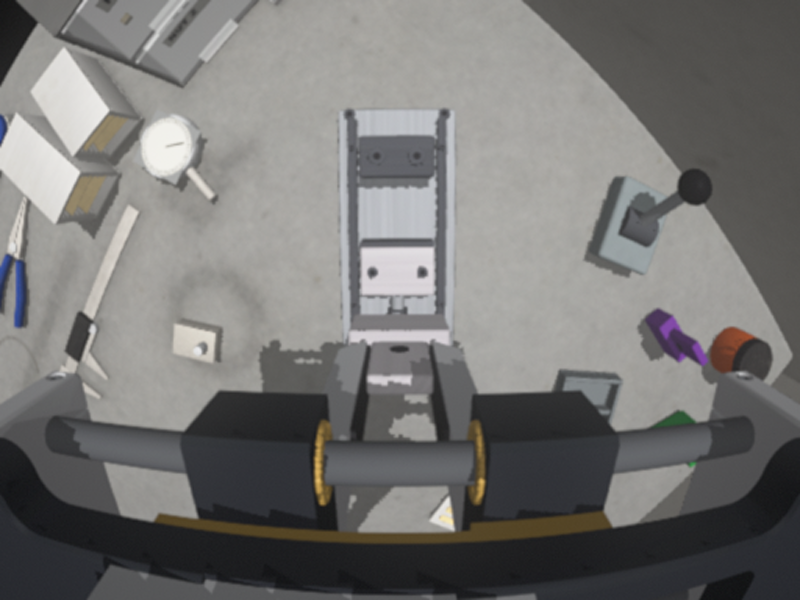

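The isolator lever now leans to the far side (ball 695,186), and the spacer is held straight. The fixture spans x 340–455, with the stop at rows 137–178 and the jaw front edge at row 238. I'll enlarge the fixture for precise numbers.

```bash
python3 - <<'E'
import cv2
i=cv2.imread("pics/w2.png")[60:180,205:305]
i=cv2.resize(i,(500,600),interpolation=cv2.INTER_CUBIC)
for k in range(0,600,50): cv2.putText(i,str(k),(0,k+4),0,.35,(0,0,255),1);cv2.putText(i,str(k),(k,10),0,.35,(0,0,255),1)
cv2.imwrite("pics/w2c.png",i)
E
```

```text
(no output)
```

View pics/w2c.png

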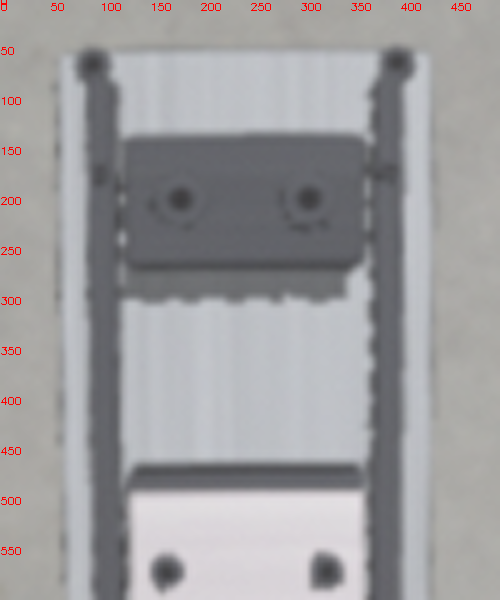

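```bash
python3 - <<'E'
from wfit import *
T=np.load("w2.npy")
g=lambda u,v:((((u+.5)/5-.5+205)+.5)*1.5625-.5,(((v+.5)/5-.5+60)+.5)*1.5625-.5)
v=wfit(T,[(g(125,138),lambda v:(v[3]+30,27,36)),(g(365,133),lambda v:(v[3]+30,-27,36)),(g(123,268),lambda v:(v[3],27,36)),(g(362,265),lambda v:(v[3],-27,36)),
(g(130,466),(0,27,36)),(g(362,464),(0,-27,36)),(g(60,52),(100,45,10)),(g(430,50),(100,-45,10))],[.572,-.088,.215,46])
for f,y in((v,v[2]),):
    o=off(f,y,v[3]-9-2.5e0 if 0 else (v[3]-11.5)/1e3,0);print(o,delta(*o,.09,y))
E
```

```text
[ 0.5742 -0.0855  0.2239 44.879 ] [[-0.9, -0.6], [0.3, 0.0], [-0.2, 0.1], [1.0, 0.4], [-1.0, 0.7], [1.0, 0.8], [-1.1, -0.8], [0.6, -0.9]]
(np.float64(0.6067474357219713), np.float64(-0.07806864346651426)) [6.747, -0.287, 9.799, 0.0, 0.001, -0.007]
```

jog_arm(deltas=[[3, -0.1, 2, 0, 0, 0, 1], [6.7, -0.3, 6, 0, 0, -0.01, 1], [6.7, -0.3, 9.5, 0, 0, -0.01, 1], [6.7, -0.3, 11.5, 0, 0, -0.01, 1], [6.7, -0.3, 12.8, 0, 0, -0.01, 1], [6.7, -0.3, 13.3, 0, 0, -0.01, 1], [6.7, -0.3, 13.5, 0, 0, -0.01, 1], [6.7, -0.3, 13.5, 0, 0, -0.01, 1]])

```text
time_s: 7.5
position: [0.6074, -0.0772, 0.0546]
ee_rot: [0.994, 0.114, 0.001, 0.0]
force: [-0.3, 0.2, -1.8]
gripper_width: 0.0238
gripper_force: 29.9
```

jog_arm(deltas=[[0, 0, 0.1, 0, 0, 0, 1], [0, 0, 0.2, 0, 0, 0, 1], [0, 0, 0.3, 0, 0, 0, 1], [0, 0, 0.35, 0, 0, 0, 1], [0, 0, 0.35, 0, 0, 0, 1]])

```text
time_s: 8.12
position: [0.6073, -0.0769, 0.0519]
ee_rot: [0.994, 0.114, 0.001, 0.0]
force: [-1.5, 1.1, 5.9]
gripper_width: 0.0238
gripper_force: 30.0
```

jog_arm(deltas=[[0, 0, 0, 0, 0, 0, 0.5], [0, 0, 0, 0, 0, 0, 0.5], [0, 0, 0, 0, 0, 0, 0.5], [0, 0, -1, 0, 0, 0, 0.5], [0, 0, -4, 0, 0, 0, 0.5], [0, 0, -9, 0, 0, 0, 0.5], [0, 0, -13, 0, 0, 0, 0.5], [0, 0, -13, 0, 0, 0, 0.5]])

```text
time_s: 9.12
position: [0.6093, -0.0775, 0.1858]
ee_rot: [0.994, 0.114, 0.005, 0.002]
force: [-0.3, 0.8, -0.5]
gripper_width: 0.0471
gripper_force: 0.0
```

```bash
python3 - <<'E'
from go import *
y=.135
o=off((.4626,-.2832),y,-.0155,0)
print(o,delta(*o,.045,y))
E
```

```text
(np.float64(0.44724102936632953), np.float64(-0.2852861498206139)) [-20.612, 16.514, 13.966, 0.004, -0.01, 0.093]
```

jog_arm(deltas=[[-5, 4, 0, 0, 0, 0.05, 0.5], [-10, 8, 0, 0, 0, 0.09, 0.5], [-14, 11.5, 0, 0, 0, 0.09, 0.5], [-18, 15, 2, 0, 0, 0.09, 0.5], [-20.3, 16.7, 5, 0, 0, 0.09, 0.5], [-20.3, 16.7, 9, 0, 0, 0.09, 0.5], [-20.3, 16.7, 9, 0, 0, 0.09, 0.5]])

```text
time_s: 10.0
position: [0.4434, -0.2835, 0.0851]
ee_rot: [0.998, 0.068, -0.004, -0.004]
force: [0.5, -0.3, -0.5]
gripper_width: 0.0474
gripper_force: 0.0
```

```bash
python3 - <<'E'
from go import *
y=.135
o=off((.4626,-.2832),y,-.0155,0)
print(o,delta(*o,.045,y))
E
```

```text
(np.float64(0.44724102936632953), np.float64(-0.2852861498206139)) [0.381, 0.261, 4.002, -0.008, 0.007, 0.002]
```

jog_arm(deltas=[[0, 0, 1, 0, 0, 0, 0.5], [0, 0, 2.5, 0, 0, 0, 0.5], [0, 0, 4, 0, 0, 0, 0.5], [0, 0, 4.6, 0, 0, 0, 0.5], [0, 0, 4.6, 0, 0, 0, 0.5], [0, 0, 4.6, 0, 0, 0, 0.5]])

```text
time_s: 10.75
position: [0.4471, -0.2858, 0.0445]
ee_rot: [0.998, 0.069, 0.0, 0.0]
force: [-0.5, -0.7, -0.3]
gripper_width: 0.0473
gripper_force: 0.0
```

Now I'll grip it, lift it and carry it over to the fixture.

jog_arm(deltas=[[0, 0, 0, 0, 0, 0, 1], [0, 0, 0, 0, 0, 0, 1], [0, 0, 0, 0, 0, 0, 1], [0, 0, 0, 0, 0, 0, 1]])

```text
time_s: 11.25
position: [0.4469, -0.2855, 0.0442]
ee_rot: [0.998, 0.069, 0.0, 0.0]
force: [0.9, 0.8, 1.9]
gripper_width: 0.0237
gripper_force: 30.0
```

```bash
python3 - <<'E'
from go import *
y=.226
print(bot.get_state()['position'][2])
print(delta(*off((.5742,-.0855),y,-.04,0),.19,y),delta(*off((.5742,-.0855),y,.0115,0),.19,y))
E
```

```text
0.044198882472463424
[11.38, -17.706, -14.58, 0.0, -0.0, -0.088] [16.51, -18.159, -14.579, 0.0, -0.0, -0.088]
```

jog_arm(deltas=[[0, 0, -2, 0, 0, 0, 1], [0, 0, -5, 0, 0, 0, 1], [0, 0, -10, 0, 0, 0, 1], [3, -4, -14.6, 0, 0, -0.05, 1], [6, -9, -14.6, 0, 0, -0.09, 1], [9, -14, -14.6, 0, 0, -0.09, 1], [11.4, -17.7, -14.6, 0, 0, -0.09, 1], [11.4, -17.7, -14.6, 0, 0, -0.09, 1], [11.4, -17.7, -14.6, 0, 0, -0.09, 1]])

```text
time_s: 12.38
position: [0.535, -0.095, 0.1896]
ee_rot: [0.994, 0.114, -0.001, 0.0]
force: [-0.5, -0.4, -0.7]
gripper_width: 0.0236
gripper_force: 30.0
```

```bash
python3 - <<'E'
from go import *
import cv2
s=bot.get_state();c=bot.get_calibration("wrist");i=bot.grab_frame("wrist")
np.save("w3.npy",c['pose']);cv2.imwrite("pics/w3.png",i)
i=i[60:220,190:320];i=cv2.resize(i,(487,600),interpolation=cv2.INTER_CUBIC)
cv2.imwrite("pics/w3c.png",i)
print(s['position'],s['ee_rot'],s['gripper_width'])
E
```

```text
[ 0.53500459 -0.09495058  0.18957491] [ 9.93518603e-01  1.13667969e-01 -5.46719151e-04  2.83626821e-04] 0.023648438097350174
```

View pics/w3c.png

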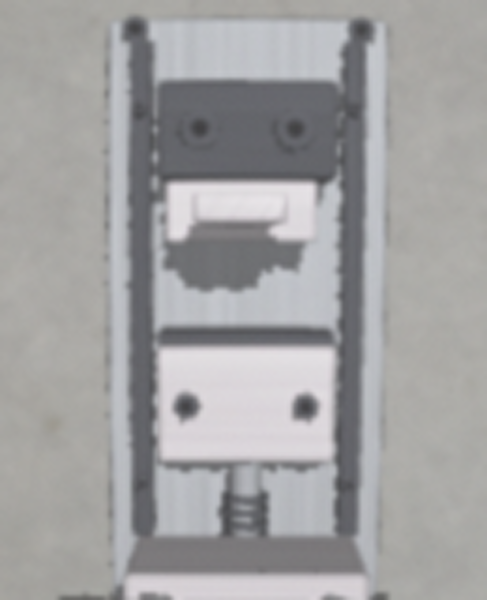

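The first spacer stands square, just in front of the stop (crop 167–315 × 180–240), with the free gap down to the jaw at row 328. I'll measure that free gap.

```bash
python3 - <<'E'
from wfit import *
T=np.load("w3.npy")
k=3.748
g=lambda u,v:((((u+.5)/k-.5+190)+.5)*1.5625-.5,(((v+.5)/k-.5+60)+.5)*1.5625-.5)
s=wfit(T,[(g(167,180),(9,22,42)),(g(315,180),(9,-22,42)),(g(315,240),(-9,-22,42)),(g(167,240),(-9,22,42))],[.607,-.078,.22])
j=wfit(T,[(g(160,328),(0,27,36)),(g(335,328),(0,-27,36)),(g(160,81),(74.9,27,36)),(g(337,81),(74.9,-27,36))],[.572,-.087,.22])
c,n=np.cos(.226),np.sin(.226)
d=s[:2]-j[:2];print('spacer in fixture',c*d[0]+n*d[1],-n*d[0]+c*d[1])
d=s[:2]-j[:2]
x=(c*d[0]+n*d[1]-.009)/2
o=off(j,.226,x,-.001);print(x,o,delta(*o,.09,.226))
E
```

```text
[ 0.6085 -0.076   0.227 ] [[-0.5, -0.2], [0.5, -0.2], [0.5, 0.2], [-0.5, 0.2]]
[ 0.5743 -0.0859  0.2259] [[-0.7, 0.3], [0.8, 0.4], [-0.9, -0.4], [0.8, -0.3]]
spacer in fixture 0.03548964455939356 0.002039313812900581
0.01324482227969678 (np.float64(0.5874614353844098), np.float64(-0.08392158150909484)) [5.388, 0.054, 9.962, 0.0, 0.001, 0.001]
```

jog_arm(deltas=[[3, 0, 2, 0, 0, 0, 1], [5.4, 0, 5, 0, 0, 0, 1], [5.4, 0, 8, 0, 0, 0, 1], [5.4, 0, 8, 0, 0, 0, 1], [5.4, 0, 10.5, 0, 0, 0, 1], [5.4, 0, 12.5, 0, 0, 0, 1], [5.4, 0, 13.4, 0, 0, 0, 1], [5.4, 0, 13.7, 0, 0, 0, 1], [5.4, 0, 13.7, 0, 0, 0, 1]])

```text
time_s: 13.55
position: [0.5885, -0.0828, 0.0541]
ee_rot: [0.994, 0.113, 0.001, 0.0]
force: [-0.1, 0.6, -1.0]
gripper_width: 0.0237
gripper_force: 30.0
```

jog_arm(deltas=[[0, 0, 0.15, 0, 0, 0, 1], [0, 0, 0.3, 0, 0, 0, 1], [0, 0, 0.4, 0, 0, 0, 1], [0, 0, 0.45, 0, 0, 0, 1], [0, 0, 0.45, 0, 0, 0, 1]])

```text
time_s: 14.18
position: [0.5884, -0.0823, 0.0502]
ee_rot: [0.994, 0.114, 0.001, 0.0]
force: [-2.2, 0.8, 4.7]
gripper_width: 0.0237
gripper_force: 30.0
```

jog_arm(deltas=[[0, 0, 0, 0, 0, 0, 0.5], [0, 0, 0, 0, 0, 0, 0.5], [0, 0, 0, 0, 0, 0, 0.5], [0, 0, -1, 0, 0, 0, 0.5], [0, 0, -4, 0, 0, 0, 0.5], [0, 0, -9, 0, 0, 0, 0.5], [-4, 0, -10, 0, 0, 0, 1], [-9, 0, -10, 0, 0, 0, 1], [-13, 0, -10, 0, 0, 0, 1], [-13.3, 0, -10, 0, 0, 0, 1], [-13.3, 0, -10, 0, 0, 0, 1]])

```text
time_s: 15.55
position: [0.4591, -0.1125, 0.1493]
ee_rot: [0.994, 0.114, 0.001, 0.0]
force: [-0.5, 0.3, 0.4]
gripper_width: 0.0014
gripper_force: 0.0
```

```bash
python3 - <<'E'
from go import *
import cv2
s=bot.get_state();i=bot.grab_frame("wrist")
cv2.imwrite("pics/w4.png",i)
i=i[0:250,140:380];i=cv2.resize(i,(576,600),interpolation=cv2.INTER_CUBIC)
cv2.imwrite("pics/w4c.png",i)
print(s['position'],delta(*off((.5743,-.0857),.226,-.122,0),.035,.226))
E
```

```text
[ 0.45911585 -0.11247178  0.14931659] [-0.424, -0.033, 11.407, 0.001, -0.001, 0.002]
```

View pics/w4c.png

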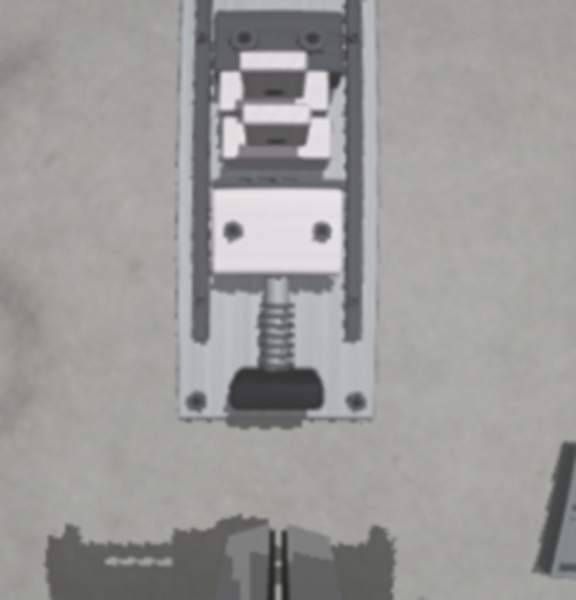

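Both spacers stand square in the gap (crop rows 50–165), and the handle is at (276,390) with the closed fingers behind it. I'll lower and push.

jog_arm(deltas=[[-0.4, 0, 4, 0, 0, 0, 1], [-0.4, 0, 8, 0, 0, 0, 1], [-0.4, 0, 11.2, 0, 0, 0, 1], [-0.4, 0, 11.4, 0, 0, 0, 1], [-0.4, 0, 11.4, 0, 0, 0, 1], [0.6, 0, 11.4, 0, 0, 0, 1], [1.3, 0, 11.4, 0, 0, 0, 1], [1.6, 0, 11.4, 0, 0, 0, 1], [1.9, 0, 11.4, 0, 0, 0, 1], [2.1, 0, 11.4, 0, 0, 0, 1], [2.3, 0, 11.4, 0, 0, 0, 1], [2.5, 0, 11.4, 0, 0, 0, 1], [2.5, 0, 11.4, 0, 0, 0, 1]])

```text
time_s: 17.23
position: [0.4827, -0.1068, 0.0345]
ee_rot: [0.994, 0.114, -0.0, 0.0]
force: [-2.4, -1.0, 1.6]
gripper_width: 0.0005
gripper_force: 1.0
```

jog_arm(deltas=[[0.2, 0, 0, 0, 0, 0, 1], [0.4, 0, 0, 0, 0, 0, 1], [0.5, 0, 0, 0, 0, 0, 1], [0.5, 0, 0, 0, 0, 0, 1]])

```text
time_s: 17.73
position: [0.4867, -0.1059, 0.0344]
ee_rot: [0.994, 0.114, -0.001, 0.0]
force: [-5.6, -1.3, 3.5]
gripper_width: 0.0004
gripper_force: 3.1
```

jog_arm(deltas=[[0.15, 0, 0, 0, 0, 0, 1], [0.3, 0, 0, 0, 0, 0, 1], [0.4, 0, 0, 0, 0, 0, 1], [0.4, 0, 0, 0, 0, 0, 1]])

```text
time_s: 18.23
position: [0.4894, -0.1053, 0.0345]
ee_rot: [0.994, 0.114, -0.003, 0.0]
force: [-9.1, -2.5, 6.4]
gripper_width: 0.0003
gripper_force: 4.8
```

jog_arm(deltas=[[0.1, 0, 0, 0, 0, 0, 1], [0.15, 0, 0, 0, 0, 0, 1], [0.15, 0, 0, 0, 0, 0, 1], [0.15, 0, 0, 0, 0, 0, 1], [0.15, 0, 0, 0, 0, 0, 1]])

```text
time_s: 18.85
position: [0.4903, -0.1051, 0.0344]
ee_rot: [0.994, 0.114, -0.003, 0.0]
force: [-10.4, -2.4, 6.9]
gripper_width: 0.0006
gripper_force: 5.4
```

```bash
python3 - <<'E'
from go import *
import cv2
w=bot.grab_frame("wrist")[0:250,140:380];s=bot.grab_frame("scene")[195:245,165:270]
cv2.imwrite("pics/end.png",np.vstack([cv2.resize(w,(384,400)) if 0 else cv2.copyMakeBorder(cv2.resize(w,(336,350)),0,0,0,189,0),cv2.resize(s,(525,250),interpolation=cv2.INTER_CUBIC)]))
st=bot.get_state();print(st['time_s'],st['position'],st['force'])
E
```

```text
18.95 [ 0.49028505 -0.10508592  0.03443193] [-10.42415148  -3.30297032   7.76308036]
```

View pics/end.png

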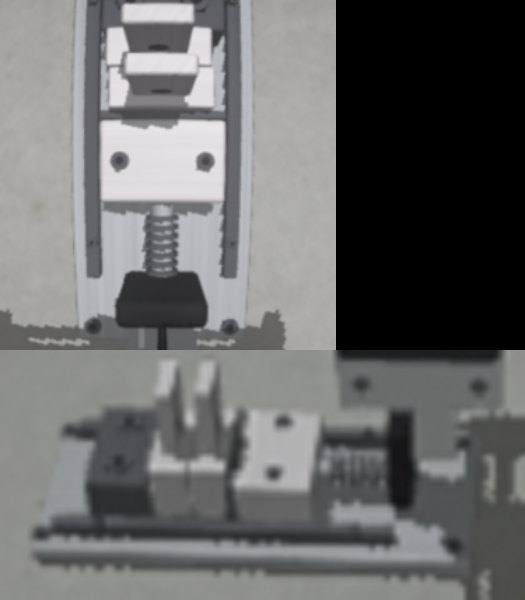

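The final views show the stop, both spacers and the jaw in contact, square and upright, with the handle held by the fingers. The push is about 10.8 N, which puts the spring roughly 4–6 mm in.

```bash
python3 -c "
from rig import bot
print(bot.sign_off())"
```

```text
the job is handed in; nothing more can be done
None
```

I threw the isolator fully off, stood both spacers square in the gap, and handed the job in at about 19 s with the jaw tight on them and the handle held at about 11 N (spring an estimated 4–6 mm in).

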